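Flip the contrast plate to white and hold the sprung pointer at its marker

TASK

Get the microscope stage ready for a picture: flip the hinged contrast plate (the one with the orange bar) over so that it lies flat over the light window with its white face up. Then pull the sprung pointer rod (the one with the black post) out of its sleeve until its red collar is level with the yellow marker on the rail beside it, and hold it there against the spring. Finish while still holding it out with the gripper fingers, with the marker and the other things on the bench left where they were.

Things in the scene. Friction and masses are not known exactly. Their poses are not given: they have to be found in the camera images.
- stage: Cream-white viewing stage fixed to the bench, 155 (x) x 215 (y) mm, top 45 mm above the bench, with a glowing round window of 62 mm. Origin on the bench under the middle of the hinge line; x points away from the robot at yaw 0, y to the left, z up; the stage spans x -55 to 100 and y -115 to 100 mm. Its window is centred at x 0, y -40 mm.
- leaf (a joint): Contrast plate, black on one face and white on the other, 90 mm (along x) x 77 mm x 5 mm, about 55 to 90 g, hinged to the stage about the stage's x axis, 49 mm above the bench. Rad: 0 = lies on the stage's +y side with black up (as at the start), 1.57 = stands upright, 3.14 = lies on the -y side over the window with white up. It falls freely to whichever side it leans to; only slight friction.
- leaf_bar (a point): Place to grip on the plate's orange round bar: 10 mm in diameter, parallel to the hinge (stage x), 80 mm from the hinge axis and level with it when the plate lies flat (49 mm above the bench). The free part of the bar sticks out in front of the stage (stage x -120 to -55 mm) over bare bench; this point is at stage x -95 mm, on the bar's axis, and swings over with the plate. The bar may turn between the fingers.
- leaf_hinge (a point): Point on the plate's hinge axis opposite leaf_bar: stage x -95 mm, y 0, 49 mm above the bench. leaf_bar moves about it in a half circle of 80 mm radius, upward and over from +y to -y. Axes as the stage's.
- pointer: Telescoping pointer: steel rod of 14 mm that slides out of a fixed aluminium sleeve, level, along its own +y (roughly the stage's +y) 75 mm above the bench; travel 0 to 110 mm, starts fully in. An inner spring pulls it back with about 3 N fully in, plus 0.6 N for each 10 mm pulled out. Origin on the rod's axis, at the sleeve's mouth when fully in; moves with the rod. z up. A black post and a red collar sit 25 mm along +y from the origin, the tip at 120 mm.
- collar (a point): Centre of the red collar round the rod (32 mm in diameter, 6 mm long), on the rod's axis; moves with the rod. Axes as the pointer's.
- post (a point): Place to grip on the black upright post that stands on the rod at the collar: 16 mm (pointer x) x 14 mm (pointer y, the pull direction), from the rod up to 145 mm above the bench; this point is on the post's centre line, 123 mm above the bench. The sleeve and everything near the post stay below 92 mm above the bench.
- marker (a point): Middle of the yellow marker clip, 14 x 6 x 16 mm (6 mm along the pull direction), stiffly clamped on a rail parallel to the rod, 32 mm to its +x side, top 78 mm above the bench. Axes as the pointer's: the collar is level with it when their y, in these axes, is the same; it needs 40 to 85 mm of pull. Leave it where it is clamped.
- mug: Green ceramic mug, 84 mm wide, 95 mm tall, with a side handle; bystander. Origin under its centre.
- beaker: Clear glass beaker, 68 mm wide, 85 mm tall; bystander. Origin under its centre.
- bottle: Blue plastic bottle with yellow cap, 44 mm wide, 110 mm tall; bystander. Origin under its centre.
- jar: Amber jar with black lid, 52 mm wide, 60 mm tall; bystander. Origin under its centre.
- dish: Closed clear petri dish, 90 mm wide, 14 mm tall; bystander. Origin under its centre.
- lens: Black microscope objective standing on the rear of the stage, 32 mm wide, 44 mm tall; bystander. Origin under its centre.
- brush: Brush, 170 mm long, lying on the bench; bystander. Origin under its centre.

How it is judged:
On the way, in this order (a step that is already met when the one before it is completed fails the run):
1. the contrast plate lies over the window with white up, before the pointer is drawn (value of joint leaf above 3 rad and y of collar in the frame of marker below -0.02 m), for 0.2 s.
2. the pointer is held out by the fingers with its collar level with the marker (value of joint leaf above 3 rad and y of collar in the frame of marker between -0.005 and 0.005 m and contact force between pointer and the fingers above 2 N), for 0.5 s.
At the end, for the whole second after the job is handed in: The plate is flipped, white up (within about 8 degrees of flat); the robot's fingers hold the pointer out, at rest, with its collar within 5 mm of level with the marker; the marker is within 4 mm and every bystander within 20 mm of where it started (all of step 2 and linear speed of pointer below 0.01 m/s and distance of marker from where it was at the start of the episode below 0.004 m and distance of each of mug, beaker, bottle, jar, dish, lens, brush from where it was at the start of the episode below 0.02 m); the arm keeps its last pose, push and grip.
It fails at once if a bystander is disturbed: pushed more than 30 mm or knocked over (distance of any of mug, beaker, bottle, jar, dish, lens, brush from where it was at the start of the episode above 0.03 m or angle between any of mug, beaker, bottle, jar, dish, lens's own z axis and vertical above 0.5 rad).
It also fails if it takes over 61 s, if anything falls off the work surface, if the arm or the gripper's body presses on something with over 40 N, if the wrist force passes 120 N, or if a joint passes its speed limit or range.

ROBOT

A 7-joint arm with a two-finger parallel gripper is mounted at the origin on the work surface. World frame = base frame: x ahead of the robot, y to its left, z up, the work surface at z = 0. Lengths are in m, angles in rad, forces in N, time in s.
With the tool pointing down it reaches from about 0.425 to 0.925 m from the base axis. Payload 6.8 kg.
Tool frame: the origin (TCP) lies at the very end of the fingers, on their centre line; the grasp point (between the pads) lies 19 mm behind it; z points along the fingers, y is the line along which they close (so a half turn about z gives the same grasp; the last joint's range is limited). The gripper opens to 85 mm and grips with 20 to 120 N. Pads are 22 mm wide; open, the fingers measure 114 mm over their backs; the gripper's body (76 mm by 85 mm) begins 54 mm behind the grasp point. The pads swing forward as they close: fully open they stand 13 mm farther back than shut.
Start: joints at [-1.254, 0.477, 0.022, 1.555, -0.011, 1.109, -0.083], TCP at [0.278, 0.615, 0.231] pointing down, gripper open.
Joint ranges: [-2.96, 2.96], [-0.34, 2.1], [-1.41, 1.46], [0.24, 2.44], [-1.37, 4.51], [0.17, 1.92], [-2.96, 2.96]. Speed limits (rad/s): [2.39, 2.39, 3.14, 3.14, 3.14, 3.14, 3.14].

INTERFACE

Orientations are given as a rotation vector (axis times angle).
In Python, from bench import r gives the robot as it stands.
- The arm moves only by the tool play_rows, never from a script. Its argument "targets" is text: rows parted by semicolons, each of 5 numbers parted by spaces: the closure, from -1 (fully open) to 1 (shut), then the shift along the tool's x, y, z in m, then the turn about the tool's z in rad. In form: gripper dx dy dz spin; .... A call has 1 to 8 rows; each row is the pose to reach, as a shift and turn from the pose commanded when the call began, along the tool's axes at that moment; what a row does not reach only later rows make up. A row lasts 1/12 s, in which the tool goes at most 41.7 mm and 7.16 degrees, less where a joint would pass 70% of its speed; a pose out of reach is approached as far as the arm can. A call with a gripper value outside its range is refused whole. The fingers move at their own pace and stop on an object; "squeeze" is the grip in N (left out, the last holds). Time passes only in rows, so rows that repeat a pose let the fingers close. It gives the time, the measured TCP pose, the force, the opening and the grip force at its end, in the units of the state.
- r.get_obs(): the state, without advancing time (a new reading comes with each control period).
- r.grab_frame(name): name is "scene" or "top"; returns the picture (420x560x3 uint8, red, green, blue); there is no depth.
- r.camera_info(name): a dict with "fov_y" (degrees; the focal length in pixels is half the picture's height over the tangent of half this angle, whatever the lens; pixels are square), "cx", "cy" (the principal point, pixels), "position" and "rotation" of the camera in the world. Camera axes: x right, y down, z forward; pixel columns grow to the right and rows downward; lengths in m; the calibration is good to about 2 mm. A picture is of the moment at which its call begins. camera_info takes no time and is no camera call.
- r.hand_in(): hands the job in; it is judged then, once.
The state is a dict: "clock": time; "joints": joint angles; "qvel": joint speeds; "tau": joint torques, N m; "tcp_pos": TCP position; "orientation": TCP orientation; "contact_force": force on the tool from outside, world axes, zero at the start; "moment": the same for the moment, N m; "grip_width": finger opening in m; "gripper_force": force on a finger pad.
Only numpy, scipy, OpenCV 4.12 (cv2) and the standard library are available. Lean on these libraries where they do the work, as an engineer would, in place of code of your own. Each camera call takes 0.05 s, during which the arm holds its last target. There are 200 camera calls.

## Working session

There is one attempt and no reset: what is moved stays moved. The work goes in short steps, Python scripts to look and compute and a tool call to move; the robot and the scene stay as the last step left them, time stands still between calls to the robot, and variables do not carry over. Pictures are saved under pics/ and viewed, at most 10 in all, crops included, and the job is handed in when it is done.

Besides the shell and the picture viewer there is one more tool, called after "Request:" by a JSON object that holds its "method" and its "body". play_rows: Moves the arm, as the interface text tells. Its arguments: {"type":"object","properties":{"targets":{"type":"string"},"squeeze":{"type":"number"}},"required":["targets"]}

```bash
mkdir -p pics; ls
python3 - <<'E'
from bench import r
import cv2
for n in("scene","top"):
    cv2.imwrite(f"pics/{n}0.png",r.grab_frame(n)[:,:,::-1]); print(n,r.camera_info(n))
o=r.get_obs();print({k:o[k] for k in("clock","tcp_pos","orientation","grip_width","contact_force")})
E
```

```text
pics
scene {'fov_y': 50.30000669828864, 'cx': 285.4624049927925, 'cy': 208.62254524776316, 'position': array([ 1.22665031, -0.53237437,  0.72288421]), 'rotation': array([-1.9841586 , -1.01998573,  0.51958713])}
top {'fov_y': 57.120529093595984, 'cx': 278.84902507671364, 'cy': 213.46480356163923, 'position': array([0.41128934, 0.02819378, 1.1725372 ]), 'rotation': array([-2.23692539,  2.17167209, -0.11253368])}
{'clock': 0.1, 'tcp_pos': array([0.27799666, 0.61453626, 0.23042291]), 'orientation': array([-6.62207735e-01, -3.07078379e+00,  2.52046085e-03]), 'grip_width': 0.08557317699055343, 'contact_force': array([ 0.8256052 ,  0.24307549, -0.16908383])}
```

View pics/top0.png

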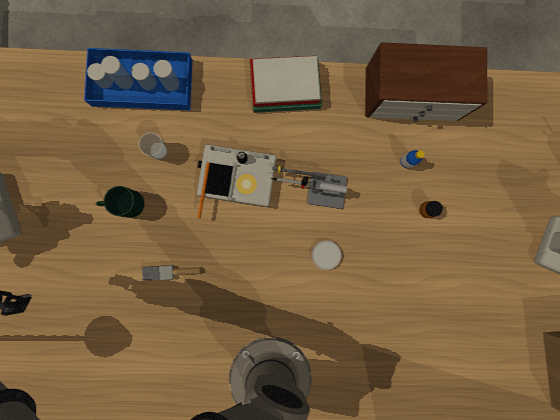

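View pics/scene0.png

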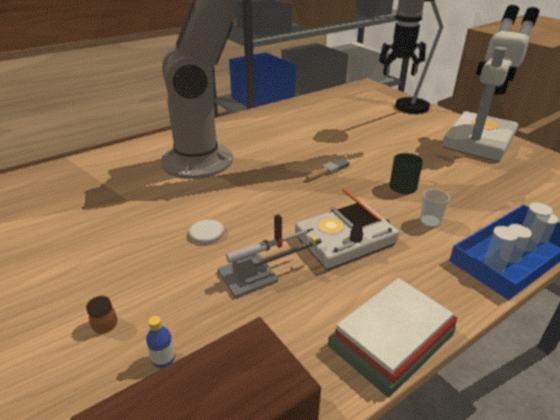

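The top view shows the stage at about (237,175), the orange bar from (207,165) to (200,215), and the pointer with its sleeve at about (325,187) and post near (304,183). I'll enlarge both views.

Run:
```python
import cv2
a=cv2.imread("pics/top0.png")[135:225,190:356]; cv2.imwrite("pics/topc.png",cv2.resize(a,None,fx=4.8,fy=4.8,interpolation=2))
a=cv2.imread("pics/scene0.png")[180:300,210:410]; cv2.imwrite("pics/scenec.png",cv2.resize(a,None,fx=4,fy=4,interpolation=2))
```

```text
(no output)
```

View pics/topc.png

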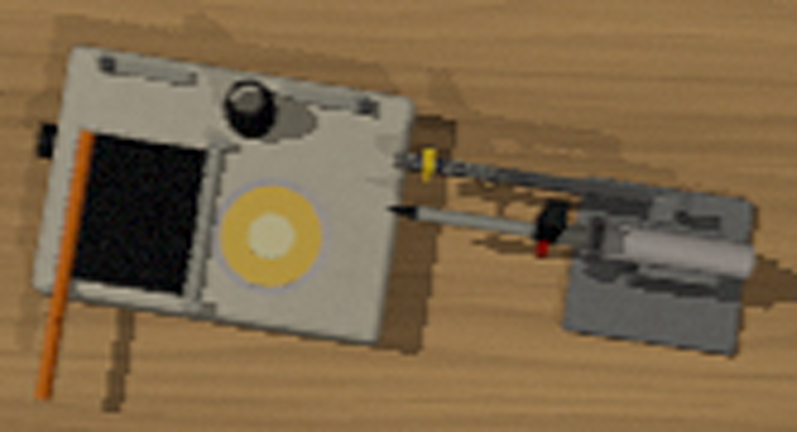

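View pics/scenec.png

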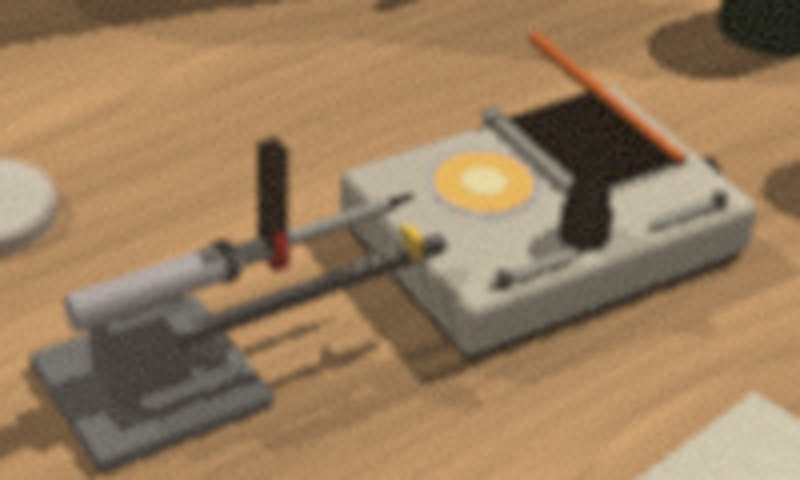

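```bash
cat > h.py <<'E'
import numpy as np
from bench import r
from scipy.spatial.transform import Rotation as R
from scipy.optimize import least_squares
C={n:r.camera_info(n) for n in("scene","top")}
def proj(n,P):
    c=C[n]; f=210/np.tan(np.radians(c["fov_y"])/2)
    p=(np.atleast_2d(P)-c["position"])@R.from_rotvec(c["rotation"]).as_matrix()
    return p[:,:2]/p[:,2:]*f+[c["cx"],c["cy"]]
def T(q,P):
    P=np.atleast_2d(np.array(P,float)); c,s=np.cos(q[2]),np.sin(q[2])
    return np.c_[q[0]+c*P[:,0]-s*P[:,1],q[1]+s*P[:,0]+c*P[:,1],P[:,2]]
tc=lambda u:(np.array(u)+.5)/4.8-.5+[190,135]
sc=lambda u:(np.array(u)+.5)/4-.5+[210,180]
E
cat > fit.py <<'E'
from h import *
st=[(.1,.1,.045),(.1,-.115,.045),(-.055,-.115,.045),(-.055,.1,.045)]
SP=st+[(0,-.04,.045),(-.12,.08,.049),(.045,.08,.049)]
su=tc([(73,47),(412,100),(378,343),(37,292),(270,236),(44,399),(88,132)])
SS=[(0,-.04,.045),(-.12,.08,.049),(.1,-.115,.045),(-.055,-.115,.045),(.1,.1,.045)]
ss=sc([(484,181),(533,37),(465,330),(343,180),(752,205)])
f=lambda q:np.r_[proj("top",T(q,SP))-su,proj("scene",T(q,SS))-ss].ravel()
a=least_squares(f,[.5,.1,-.1],loss="soft_l1");print("stage",a.x);print(f(a.x).reshape(-1,2).round(1))
# pointer: params x,y,yaw,m (marker y in pointer axes)
PT=lambda m:[(0,.12,.075),(0,.025,.145),(.032,m,.078)]
pu=tc([(390,209),(553,213),(430,161)])
PS=lambda m:[(0,.12,.075),(0,.025,.145),(.032,m,.070),(0,.025,.075)]
ps=sc([(411,198),(270,143),(413,240),(279,250)])
g=lambda q:np.r_[proj("top",T(q,PT(q[3])))-pu,proj("scene",T(q,PS(q[3])))-ps].ravel()
b=least_squares(g,[.5,-.1,-.1,.1]);print("ptr",b.x);print(g(b.x).reshape(-1,2).round(1))
print("bar",T(a.x,[-.095,.08,.049]),"hinge",T(a.x,[-.095,0,.049]),"end",T(a.x,[-.095,-.08,.049]))
print("post",T(b.x,[0,.025,.123]),"goal",T(b.x,[0,b.x[3],.123]))
E
python3 fit.py
```

```text
stage [ 0.5755829   0.12698482 -0.12296918]
[[-0.3 -1. ]
 [ 1.2 -0.6]
 [ 0.3  0.3]
 [-1.5 -0.4]
 [ 0.4  0.2]
 [-0.1  0.3]
 [ 0.1  0.3]
 [-0.5  0.7]
 [-0.5  0.5]
 [ 1.  -3.8]
 [-2.  -2.2]
 [ 2.2  0.1]]
ptr [ 0.57350837 -0.1012564  -0.09724747  0.09920539]
[[-0.8  0.2]
 [ 0.6 -0.1]
 [-0.5 -0. ]
 [ 0.4 -0.5]
 [ 0.8  1. ]
 [-0.2  0.8]
 [-1.4 -0.9]]
bar [[0.49111302 0.21803337 0.049     ]] hinge [[0.48130026 0.13863747 0.049     ]] end [[0.4714875  0.05924156 0.049     ]]
post [[ 0.57593572 -0.07637452  0.123     ]] goal [[ 0.58314064 -0.00251974  0.123     ]]
```

```bash
cat > m.py <<'E'
# usage: m.py yaw_of_tool_y x y z ... (TCP targets) -> shift in tool axes and spin from measured pose
import sys
from h import *
o=r.get_obs();M=R.from_rotvec(o["orientation"]).as_matrix()
v=[float(a) for a in sys.argv[1:]]
d=np.array([-np.sin(v[0]),np.cos(v[0]),0])@M   # wanted y axis, tool coords
s=np.arctan2(-d[0],d[1]); s=(s+np.pi/2)%np.pi-np.pi/2
print("clock",o["clock"],"tcp",o["tcp_pos"].round(4),"grip",o["grip_width"],o["gripper_force"],"F",o["contact_force"].round(1),"q7",o["joints"].round(2))
print("axes",M.round(3).tolist(),"spin",s.round(4),"deg",np.degrees(s).round(1))
for i in range(1,len(v),3): print("shift",((np.array(v[i:i+3])-o["tcp_pos"])@M).round(4))
E
python3 m.py -.123 .491 .218 .23 .491 .218 .03
```

```text
clock 0.1 tcp [0.278  0.6145 0.2304] grip 0.08557317699055343 0.0 F [ 0.8  0.2 -0.2] q7 [-1.25  0.48  0.02  1.56 -0.01  1.11 -0.08]
axes [[-0.911, 0.412, -0.001], [0.412, 0.911, -0.002], [-0.0, -0.002, -1.0]] spin -0.3018 deg -17.3
shift [-0.3575 -0.2735  0.0009]
shift [-0.3575 -0.2732  0.2009]
```

Request:
{"method": "play_rows", "body": {"targets": "-1 -0.03 -0.023 0 -0.1; -1 -0.06 -0.046 0 -0.2; -1 -0.09 -0.069 0 -0.3; -1 -0.12 -0.092 0 -0.302; -1 -0.15 -0.115 0 -0.302; -1 -0.18 -0.138 0 -0.302; -1 -0.21 -0.161 0 -0.302; -1 -0.24 -0.184 0 -0.302"}}

```text
clock: 0.77
tcp_pos: [0.4214, 0.3465, 0.2311]
orientation: [-0.193, -3.135, 0.001]
contact_force: [1.1, -0.3, 0.5]
grip_width: 0.0851
gripper_force: 0.0
```

```bash
python3 m.py -.123 .491 .218 .23 .491 .218 .03
```

```text
clock 0.7667 tcp [0.4214 0.3465 0.2311] grip 0.0851329095271477 0.0 F [ 1.1 -0.3  0.5] q7 [-0.84  0.26  0.04  1.87 -0.01  1.01  0.66]
axes [[-0.992, 0.122, -0.0], [0.122, 0.992, -0.0], [0.0, -0.0, -1.0]] spin 0.0002 deg 0.0
shift [-0.0848 -0.119   0.0011]
shift [-0.0849 -0.1189  0.2011]
```

Request:
{"method": "play_rows", "body": {"targets": "-1 -0.021 -0.03 0 0; -1 -0.042 -0.06 0 0; -1 -0.064 -0.09 0 0; -1 -0.085 -0.119 0 0; -1 -0.085 -0.119 0.035 0; -1 -0.085 -0.119 0.07 0; -1 -0.085 -0.119 0.1 0; -1 -0.085 -0.119 0.1 0"}}

```text
clock: 1.43
tcp_pos: [0.487, 0.2177, 0.1259]
orientation: [-0.193, -3.127, 0.009]
contact_force: [-1.0, 0.4, -0.4]
grip_width: 0.0853
gripper_force: 0.0
```

```bash
python3 - <<'E'
from bench import r
import cv2,numpy as np
a=r.grab_frame("top")[:,:,::-1][130:240,160:310]; b=r.grab_frame("scene")[:,:,::-1][120:270,240:440]
a=cv2.resize(a,(600,440),interpolation=2);b=cv2.resize(b,(587,440),interpolation=2)
cv2.imwrite("pics/a1.png",cv2.resize(np.hstack([a,b]),(800,297),interpolation=cv2.INTER_AREA))
E
python3 m.py -.123 .491 .218 .03
```

```text
clock 1.5333 tcp [0.4902 0.2196 0.1309] grip 0.08562244197115826 0.0 F [-0.  -0.2  1.2] q7 [-0.62  0.38  0.11  1.98 -0.06  0.79  0.96]
axes [[-0.992, 0.122, -0.002], [0.122, 0.992, -0.001], [0.002, -0.002, -1.0]] spin 0.0002 deg 0.0
shift [-0.0012 -0.0013  0.1009]
```

View pics/a1.png

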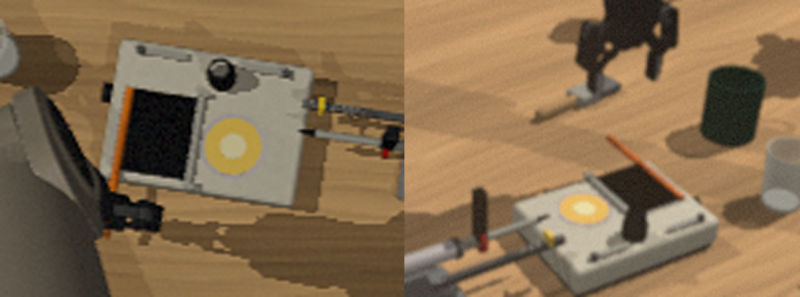

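The gripper is above the free part of the orange bar, which runs through (110,200) in the left half, and everything else looks undisturbed. I'll descend and grip.

Request:
{"method": "play_rows", "body": {"targets": "-1 -0.001 -0.001 0.033 0; -1 -0.001 -0.001 0.066 0; -1 -0.001 -0.001 0.098 0; -1 -0.001 -0.001 0.1 0; 0.5 -0.001 -0.001 0.1 0; 1 -0.001 -0.001 0.1 0; 1 -0.001 -0.001 0.1 0; 1 -0.001 -0.001 0.1 0", "squeeze": 30}}

```text
clock: 2.2
tcp_pos: [0.4933, 0.2197, 0.0336]
orientation: [0.193, 3.132, 0.004]
contact_force: [0.5, 0.3, 0.5]
grip_width: 0.039
gripper_force: 0.0
```

Request:
{"method": "play_rows", "body": {"targets": "1 0 0 0 0; 1 0 0 0 0; 1 0 0 0 0; 1 0 0 0 0; 1 0 0 0 0; 1 0 0 0 0"}}

```text
clock: 2.7
tcp_pos: [0.4922, 0.2188, 0.0321]
orientation: [0.193, 3.135, 0.001]
contact_force: [-1.3, -1.4, 8.1]
grip_width: 0.0091
gripper_force: 29.3
```

```bash
python3 - <<'E'
from bench import r
import numpy as np
np.save("grip.npy",r.get_obs()["tcp_pos"])
E
python3 m.py -.123 .491 .218 .03
```

```text
clock 2.7 tcp [0.4922 0.2188 0.0321] grip 0.009083030885428731 29.29204523563385 F [-1.3 -1.4  8.1] q7 [-0.6   0.53  0.09  2.03 -0.08  0.58  0.99]
axes [[-0.992, 0.123, 0.001], [0.123, 0.992, 0.0], [-0.001, 0.0, -1.0]] spin -0.0001 deg -0.0
shift [ 0.0011 -0.001   0.0021]
```

Request:
{"method": "play_rows", "body": {"targets": "1 0 -0.0007 -0.0104 0; 1 0 -0.0027 -0.0207 0; 1 0 -0.0061 -0.0306 0; 1 0 -0.0107 -0.04 0; 1 0 -0.0165 -0.0487 0; 1 0 -0.0234 -0.0566 0; 1 0 -0.0313 -0.0635 0; 1 0 -0.04 -0.0693 0"}}

```text
clock: 3.37
tcp_pos: [0.4876, 0.1828, 0.1034]
orientation: [0.189, 3.133, 0.01]
contact_force: [-2.1, 10.6, 10.8]
grip_width: 0.0089
gripper_force: 29.5
```

Request:
{"method": "play_rows", "body": {"targets": "1 0 -0.0094 -0.0046 0; 1 0 -0.0193 -0.008 0; 1 0 -0.0296 -0.01 0; 1 0 -0.04 -0.0107 0; 1 0 -0.0504 -0.01 0; 1 0 -0.0607 -0.008 0; 1 0 -0.0706 -0.0046 0; 1 0 -0.08 0 0"}}

```text
clock: 4.03
tcp_pos: [0.4771, 0.0987, 0.1009]
orientation: [0.193, 3.135, 0.001]
contact_force: [-0.8, -0.4, 3.2]
grip_width: 0.0084
gripper_force: 32.1
```

Request:
{"method": "play_rows", "body": {"targets": "1 0 -0.0087 0.0058 0; 1 0 -0.0166 0.0127 0; 1 0 -0.0235 0.0206 0; 1 0 -0.0293 0.0293 0; 1 0 -0.0339 0.0387 0; 1 0 -0.0373 0.0486 0; 1 0 -0.0393 0.0589 0; 1 0 -0.04 0.0693 0"}}

```text
clock: 4.7
tcp_pos: [0.472, 0.0599, 0.0302]
orientation: [-0.193, -3.135, -0.0]
contact_force: [-4.0, 0.2, 31.4]
grip_width: 0.0085
gripper_force: 36.3
```

Request:
{"method": "play_rows", "body": {"targets": "1 0 0 0 0; 1 0 0 0 0; 1 0 0 0 0"}}

```text
clock: 4.95
tcp_pos: [0.472, 0.06, 0.0306]
orientation: [-0.192, -3.135, 0.001]
contact_force: [3.2, 0.5, 0.5]
grip_width: 0.0087
gripper_force: 33.4
```

```bash
python3 m.py -.123 .4715 .0592 .03
```

```text
clock 4.95 tcp [0.472  0.06   0.0306] grip 0.008710258956403646 33.395496010780334 F [3.2 0.5 0.5] q7 [-0.34  0.47  0.1   2.18 -0.1   0.5   1.28]
axes [[-0.992, 0.122, -0.001], [0.122, 0.992, -0.0], [0.001, -0.0, -1.0]] spin 0.0004 deg 0.0
shift [ 0.0004 -0.0008  0.0006]
```

Request:
{"method": "play_rows", "body": {"targets": "0 0 0 0 0; -1 0 0 0 0; -1 0 0 0 0; -1 0 0 0 0; -1 0 0 0 0; -1 0 0 0 0; -1 0 0 -0.03 0; -1 0 0 -0.06 0"}}

```text
clock: 5.62
tcp_pos: [0.4703, 0.0596, 0.0907]
orientation: [-0.192, -3.131, 0.003]
contact_force: [0.8, 0.4, -0.1]
grip_width: 0.0854
gripper_force: 0.0
```

Request:
{"method": "play_rows", "body": {"targets": "-1 0 0 -0.035 0; -1 0 0 -0.07 0; -1 0 0 -0.1 0; -1 0 0 -0.13 0; -1 0 0 -0.13 0; -1 0 0 -0.13 0"}}

```text
clock: 6.12
tcp_pos: [0.473, 0.0603, 0.2229]
orientation: [0.193, 3.132, 0.002]
contact_force: [-0.0, -0.5, -0.9]
grip_width: 0.0855
gripper_force: 0.0
```

```bash
python3 - <<'E'
from bench import r
import cv2,numpy as np
a=r.grab_frame("top")[:,:,::-1][130:240,190:360]; b=r.grab_frame("scene")[:,:,::-1][170:300,220:420]
cv2.imwrite("pics/a2.png",np.hstack([cv2.resize(a,(400,259),interpolation=2),cv2.resize(b,(398,259),interpolation=2)]))
E
python3 m.py -.097 .576 -.0764 .22 .576 -.0764 .104
```

```text
clock 6.2167 tcp [0.4713 0.0599 0.2205] grip 0.08522795833885138 0.0 F [-0.2  0.1 -0.8] q7 [-0.4   0.16  0.16  2.04 -0.03  0.95  1.22]
axes [[-0.992, 0.122, -0.001], [0.122, 0.992, -0.0], [0.001, -0.0, -1.0]] spin -0.0258 deg -1.5
shift [-0.1206 -0.1225  0.0004]
shift [-0.1207 -0.1224  0.1164]
```

View pics/a2.png

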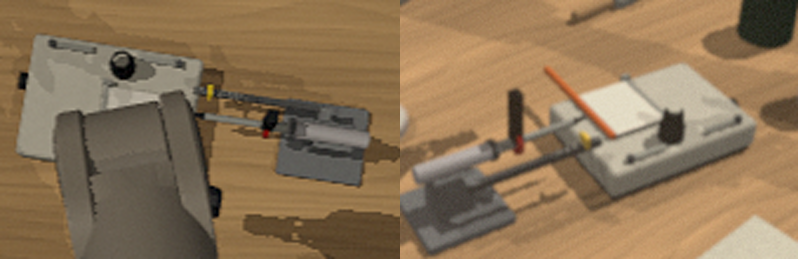

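The plate lies white side up with the orange bar on the window side, at (580,100) in the right half. Next is the post.

Request:
{"method": "play_rows", "body": {"targets": "-1 -0.025 -0.025 0 -0.026; -1 -0.05 -0.05 0 -0.026; -1 -0.075 -0.075 0 -0.026; -1 -0.1 -0.1 0 -0.026; -1 -0.1207 -0.1225 0 -0.026; -1 -0.1207 -0.1225 0 -0.026; -1 -0.1207 -0.1225 0 -0.026; -1 -0.1207 -0.1225 0 -0.026"}}

```text
clock: 6.88
tcp_pos: [0.5756, -0.0756, 0.2195]
orientation: [-0.151, -3.134, -0.0]
contact_force: [-0.3, 0.7, -0.5]
grip_width: 0.0856
gripper_force: 0.0
```

```bash
python3 - <<'E'
from bench import r
import cv2
b=r.grab_frame("scene")[:,:,::-1][130:280,200:400]
cv2.imwrite("pics/a3.png",cv2.resize(b,None,fx=4,fy=4,interpolation=2))
E
python3 m.py -.097 .576 -.0764 .104
```

```text
clock 6.9333 tcp [ 0.5757 -0.075   0.2199] grip 0.0853191194985101 0.0 F [ 0.2  1.3 -0.2] q7 [-0.17  0.34  0.24  1.81 -0.1   1.01  1.59]
axes [[-0.995, 0.095, -0.003], [0.095, 0.995, 0.001], [0.003, 0.0, -1.0]] spin 0.0016 deg 0.1
shift [-0.0008 -0.0014  0.1159]
```

View pics/a3.png

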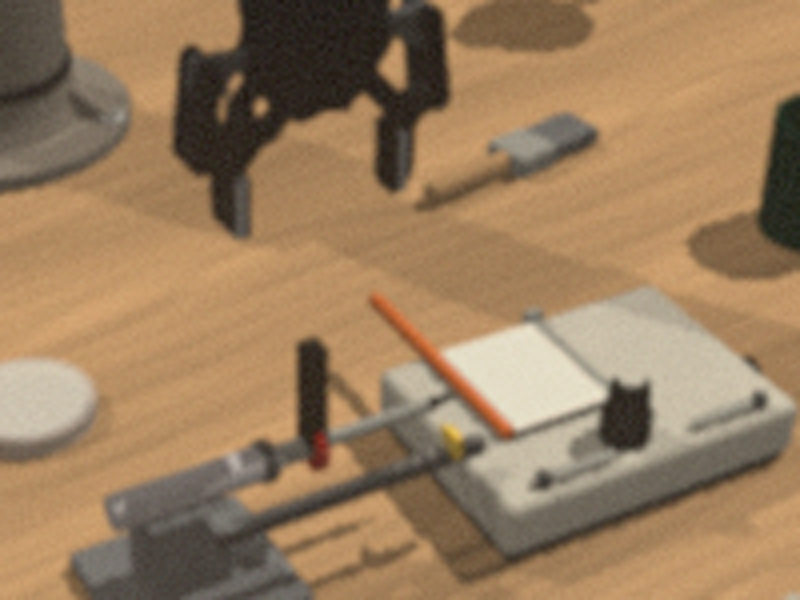

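The open gripper is centred above the black post, which is at (312,345) with fingertips at (235,230) and (395,185). I'll descend and close.

Request:
{"method": "play_rows", "body": {"targets": "-1 -0.001 -0.001 0.035 0; -1 -0.001 -0.001 0.07 0; -1 -0.001 -0.001 0.1 0; -1 -0.001 -0.001 0.115 0; -1 -0.001 -0.001 0.115 0; 0.5 -0.001 -0.001 0.115 0; 1 -0.001 -0.001 0.115 0; 1 -0.001 -0.001 0.115 0", "squeeze": 50}}

```text
clock: 7.6
tcp_pos: [0.5788, -0.077, 0.108]
orientation: [0.151, 3.135, 0.001]
contact_force: [0.1, -0.4, 0.1]
grip_width: 0.0516
gripper_force: 0.0
```

Request:
{"method": "play_rows", "body": {"targets": "1 0 0 0 0; 1 0 0 0 0; 1 0 0 0 0; 1 0 0 0 0; 1 0 0 0 0; 1 0 0 0 0"}}

```text
clock: 8.1
tcp_pos: [0.5783, -0.077, 0.1072]
orientation: [0.153, 3.137, 0.001]
contact_force: [-0.9, 2.3, 6.3]
grip_width: 0.0131
gripper_force: 50.1
```

```bash
python3 m.py -.097 .5824 -.01 .105
```

```text
clock 8.1 tcp [ 0.5783 -0.077   0.1072] grip 0.013122488958167271 50.068597197532654 F [-0.9  2.3  6.3] q7 [-0.14  0.48  0.22  1.9  -0.14  0.78  1.63]
axes [[-0.995, 0.097, 0.001], [0.097, 0.995, 0.001], [-0.001, 0.001, -1.0]] spin -0.0002 deg -0.0
shift [0.0024 0.067  0.0023]
```

Request:
{"method": "play_rows", "body": {"targets": "1 0 0.01 0 0; 1 0 0.02 0 0; 1 0 0.03 0 0; 1 0 0.04 0 0; 1 0 0.05 0 0; 1 0 0.058 0 0; 1 0 0.064 0 0; 1 0 0.066 0 0"}}

```text
clock: 8.77
tcp_pos: [0.5855, -0.0128, 0.1072]
orientation: [0.153, 3.135, -0.003]
contact_force: [1.2, -7.7, 4.6]
grip_width: 0.0133
gripper_force: 49.9
```

Request:
{"method": "play_rows", "body": {"targets": "1 0 0 0 0; 1 0 0 0 0"}}

```text
clock: 8.93
tcp_pos: [0.5854, -0.0137, 0.1072]
orientation: [0.155, 3.135, -0.004]
contact_force: [0.5, -6.3, 5.1]
grip_width: 0.0133
gripper_force: 49.9
```

```bash
python3 - <<'E'
from bench import r
import cv2,numpy as np
a=np.mean([r.grab_frame("scene").astype(float) for _ in range(4)],0)[:,:,::-1].astype(np.uint8)
t=np.mean([r.grab_frame("top").astype(float) for _ in range(2)],0)[:,:,::-1].astype(np.uint8)
cv2.imwrite("pics/f4.png",a);cv2.imwrite("pics/t4.png",t)
cv2.imwrite("pics/a4.png",np.hstack([cv2.resize(a[200:280,260:340],(400,400),interpolation=2),cv2.resize(t[150:210,250:310],(400,400),interpolation=2)]))
E
python3 m.py -.097 .5831 -.0025 .105
```

```text
clock 9.2333 tcp [ 0.5854 -0.0139  0.1072] grip 0.01344480882780646 49.82796907424927 F [ 1.1 -8.   4.1] q7 [-0.25  0.48  0.21  1.89 -0.14  0.78  1.51]
axes [[-0.995, 0.099, 0.003], [0.099, 0.995, -0.002], [-0.003, -0.002, -1.0]] spin -0.002 deg -0.1
shift [0.0034 0.0112 0.0021]
```

View pics/a4.png

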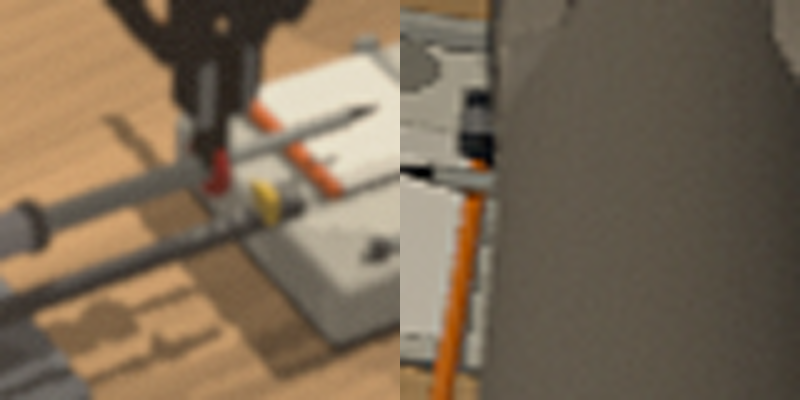

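The red collar at (217,172) in the left half is still short of the yellow marker at (265,200). I'll measure the gap by matching rendered silhouettes.

```bash
cat > gap.py <<'E'
from h import *
import cv2,sys
q=[.57350837,-.1012564,-.09724747]
th=np.linspace(0,2*np.pi,60)
cyl=lambda y:np.array([(.016*np.cos(t),y+s,.075+.016*np.sin(t)) for t in th for s in(-.003,.003)])
box=lambda y:np.array([(.032+a,y+b,.070+c) for a in(-.007,.007) for b in(-.003,.003) for c in(-.008,.008)])
def mask(P,o,sh,S=8):
    u=proj("scene",T(q,P)); m=np.zeros((sh[0]*S,sh[1]*S),np.uint8)
    cv2.fillConvexPoly(m,cv2.convexHull(((u-o+.5)*S).round().astype(np.int32)),255)
    return cv2.resize(m,sh[::-1],interpolation=cv2.INTER_AREA)/255.
def fit(w,f,y0,rows):
    # column centroid of the lowest image rows of the patch vs the model's
    pos=np.argwhere(w>.35); c=np.round(pos.mean(0)).astype(int); o=np.array([c[1]-15,c[0]-15])
    W=w[o[1]:o[1]+31,o[0]:o[0]+31]; low=pos[:,0].max()-o[1]; sl=slice(low-rows,low+1)
    cen=lambda M:(M[sl].sum(0)@np.arange(31))/M[sl].sum()
    t=cen(W); ys=np.arange(y0-.04,y0+.04,.0005)
    e=[]
    for y in ys:
        M=mask(f(y),o,(31,31)); e.append(abs(cen(M)-t) if M[sl].sum()>2 else 9)
    ys2=ys[np.argmin(e)]; M=mask(f(ys2),o,(31,31))
    return ys2,W[sl].sum(1).round(1),M[sl].sum(1).round(1),pos.min(0),pos.max(0)
for p,y0 in(("scene0",.025),)+tuple((a,.09) for a in sys.argv[1:]):
    im=cv2.imread(f"pics/{p}.png").astype(float); B,G,Rr=im[...,0],im[...,1],im[...,2]
    roi=np.zeros(B.shape);roi[215:262,268:322]=1
    red=np.clip((Rr-1.9*np.maximum(G,B)-10)/60,0,1)*roi
    red[:,:]*= (G<B*1.6+15)
    yel=np.clip((np.minimum(Rr,G)-2.2*B-20)/60,0,1)*roi
    for k in(3,6): print(p,"collar",*fit(red,cyl,y0,k))
    for k in(2,4,6): print(p,"marker",*fit(yel,box,.099,k))
E
python3 gap.py f4
```

```text
scene0 collar 0.03000000000000004 [0.2 0.8 0.7 0.8] [8.  8.2 8.4 8.3] [239 279] [241 280]
scene0 collar 0.03050000000000004 [0.  0.  0.  0.2 0.8 0.7 0.8] [5.7 6.8 7.4 7.9 8.1 8.3 8.3] [239 279] [241 280]gap.py:13: RuntimeWarning: Mean of empty slice.
  pos=np.argwhere(w>.35); c=np.round(pos.mean(0)).astype(int); o=np.array([c[1]-15,c[0]-15])
  ret = um.true_divide(
gap.py:13: RuntimeWarning: invalid value encountered in cast
  pos=np.argwhere(w>.35); c=np.round(pos.mean(0)).astype(int); o=np.array([c[1]-15,c[0]-15])
gap.py:13: RuntimeWarning: overflow encountered in scalar subtract
  pos=np.argwhere(w>.35); c=np.round(pos.mean(0)).astype(int); o=np.array([c[1]-15,c[0]-15])
gap.py:14: RuntimeWarning: overflow encountered in scalar add
  W=w[o[1]:o[1]+31,o[0]:o[0]+31]; low=pos[:,0].max()-o[1]; sl=slice(low-rows,low+1)
Traceback (most recent call last):
  File "gap.py", line 29, in <module>
    for k in(2,4,6): print(p,"marker",*fit(yel,box,.099,k))
                                       ~~~^^^^^^^^^^^^^^^^
  File "gap.py", line 14, in fit
    W=w[o[1]:o[1]+31,o[0]:o[0]+31]; low=pos[:,0].max()-o[1]; sl=slice(low-rows,low+1)
                                        ~~~~~~~~~~~~^^
ValueError: zero-size array to reduction operation maximum which has no identity
```

Run:
```python
import cv2
im=cv2.imread("pics/f4.png")
for nm,(r0,r1,c0,c1) in dict(col=(228,242,297,309),mar=(233,248,307,320)).items():
    print(nm,"cols",c0)
    for y in range(r0,r1): print(y,*["%3d/%3d/%3d"%tuple(im[y,x,::-1]) for x in range(c0,c1)])
```

```text
col cols 297
228 101/ 88/ 77  74/ 60/ 50  46/ 36/ 26  46/ 39/ 32  47/ 39/ 33  44/ 36/ 29  43/ 34/ 27  53/ 44/ 38  96/ 89/ 79 152/144/128 183/173/154 184/176/157
229 101/ 83/ 72  69/ 52/ 44  48/ 39/ 29  45/ 37/ 29  45/ 40/ 31  51/ 40/ 34  61/ 38/ 30  74/ 42/ 32 100/ 85/ 76 140/133/119 163/158/141 164/159/143
230 100/ 85/ 73  78/ 65/ 56  58/ 47/ 39  44/ 41/ 32  46/ 36/ 29  61/ 40/ 30  90/ 40/ 33 109/ 47/ 38 113/ 81/ 73 128/120/109 140/137/124 139/134/122
231 102/ 92/ 82  90/ 82/ 71  72/ 66/ 57  57/ 51/ 42  47/ 39/ 30  69/ 41/ 32 102/ 42/ 29 125/ 50/ 41 118/ 73/ 64 115/104/ 93 123/119/106 123/119/106
232 102/ 96/ 88  98/ 95/ 84  87/ 81/ 73  67/ 63/ 55  51/ 43/ 34  71/ 38/ 28 104/ 39/ 30 126/ 43/ 37 123/ 66/ 58 118/ 98/ 88 132/124/110 147/140/125
233  98/ 94/ 85  97/ 91/ 83  90/ 86/ 75  73/ 71/ 62  63/ 53/ 45  78/ 49/ 40 103/ 41/ 35 122/ 44/ 36 130/ 71/ 61 140/112/ 98 165/155/137 180/171/151
234  92/ 87/ 78  92/ 86/ 78  89/ 86/ 76  82/ 79/ 69  76/ 66/ 57  83/ 51/ 44 101/ 42/ 35 113/ 41/ 35 126/ 67/ 56 148/118/103 175/162/143 193/184/164
235  91/ 86/ 78  91/ 88/ 78  91/ 85/ 74  87/ 77/ 69
[... 2697 characters left out ...]
 101/ 81/ 43  77/ 68/ 51  74/ 69/ 60  92/ 84/ 75 112/104/ 92
244  99/ 92/ 85  93/ 87/ 79  76/ 70/ 64  66/ 59/ 54  59/ 51/ 44  76/ 64/ 45 102/ 84/ 46 114/ 92/ 51 100/ 86/ 57  95/ 87/ 75 114/108/ 96 142/135/119 161/152/135
245  74/ 68/ 60  73/ 65/ 59  68/ 62/ 56  61/ 54/ 49  60/ 56/ 49  70/ 62/ 50  89/ 77/ 60  98/ 88/ 65 100/ 91/ 76 115/108/ 94 140/132/116 162/153/136 178/168/150
246  60/ 54/ 47  61/ 57/ 50  67/ 60/ 53  74/ 69/ 59  83/ 77/ 67  91/ 83/ 73  94/ 86/ 76  98/ 91/ 77 107/ 99/ 86 119/111/ 99 139/132/117 156/147/129 171/163/143
247  61/ 53/ 45  69/ 64/ 57  83/ 77/ 68  99/ 92/ 81 105/ 98/ 87 103/ 97/ 84 106/100/ 89 102/ 96/ 85 105/ 98/ 86 113/106/ 93 125/117/103 142/132/117 161/151/134
```

Run:
```python
import numpy as np
exec(open("gap.py").read().split("for p,y0")[0])
e=lambda P:np.r_[(u:=proj("scene",T(q,P))).min(0),u.max(0)].round(2)
for y in(.086,.09,.094): print(y,"collar L T R B",e(cyl(y)))
for y in(.096,.099,.102): print(y,"marker",e(box(y)))
print("box verts",proj("scene",T(q,box(.099))).round(1).tolist())
print("rod dir px/mm x,y,z",[(proj("scene",T(q,[np.array([0,.09,.075])+.01*d]))-proj("scene",T(q,[0,.09,.075]))).round(2) for d in np.eye(3)])
```

```text
0.086 collar L T R B [295.96 226.12 305.36 239.93]
0.09 collar L T R B [297.4  225.61 306.82 239.4 ]
0.094 collar L T R B [298.84 225.1  308.27 238.87]
0.096 marker [308.69 236.1  314.47 245.64]
0.099 marker [309.77 235.7  315.57 245.23]
0.102 marker [310.85 235.3  316.66 244.81]
box verts [[309.8, 241.9], [310.1, 236.5], [311.9, 241.1], [312.2, 235.7], [313.1, 245.2], [313.4, 239.8], [315.2, 244.4], [315.6, 239.0]]
rod dir px/mm x,y,z [array([[2.28, 2.3 ]]), array([[ 3.6, -1.3]]), array([[ 0.13, -3.38]])]
```

Request:
{"method": "play_rows", "body": {"targets": "1 0 0.004 0 0; 1 0 0.008 0 0; 1 0 0.0105 0 0; 1 0 0.0115 0 0; 1 0 0.0115 0 0; 1 0 0.0115 0 0; 1 0 0.0115 0 0"}}

```text
clock: 9.82
tcp_pos: [0.5866, -0.0028, 0.1072]
orientation: [0.156, 3.135, -0.004]
contact_force: [1.1, -7.3, 3.3]
grip_width: 0.0133
gripper_force: 49.8
```

```bash
python3 - <<'E'
exec(open("gap.py").read().split("for p,y0")[0])
a=np.mean([r.grab_frame("scene").astype(float) for _ in range(6)],0)[:,:,::-1]
cv2.imwrite("pics/f5.png",a.astype(np.uint8))
RG=(a[...,2]-a[...,1]);GB=a[...,1]-a[...,0]
print("R-G cols 302..313");[print(y,RG[y,302:314].round().astype(int)) for y in range(225,241)]
print("G-B cols 307..319");[print(y,GB[y,307:320].round().astype(int)) for y in range(233,247)]
S=7;x0,y0=275,205
im=cv2.resize(a.astype(np.uint8)[y0:y0+57,x0:x0+57],None,fx=S,fy=S,interpolation=2);im2=im.copy()
for y,f,c in((.0995,cyl,(255,255,0)),(.0995,box,(255,0,255))):
    h=cv2.convexHull(((proj("scene",T(q,f(y)))-[x0,y0]+.5)*S).astype(np.int32)); cv2.polylines(im2,[h],True,c,1)
cv2.imwrite("pics/a5.png",np.hstack([im,im2]))
E
python3 m.py -.097 .5831 -.0025 .105
```

```text
R-G cols 302..313
225 [ 8  9  9  8  7  8  6  7 16 33 57 74]
226 [10  8  7  8  8  7  8  5  8 14 25 37]
227 [16 11  8  6  7  8 10  5  6  7 10 13]
228 [21 13 10  7 12 28 34 17  6  5  5  4]
229 [17  9  5  9 25 56 68 40 10  4  5  4]
230 [ 9  6  3  8 29 61 84 59 22  7  6  6]
231 [ 5  7  4  8 30 61 81 66 29 10  6  9]
232 [ 5  4  3  8 29 56 75 62 34 15  9 11]
233 [ 5  5  5 12 32 56 64 54 32 15 12 10]
234 [ 6  8 14 23 41 57 60 46 28 14 10 10]
235 [ 8 15 31 39 49 57 54 40 26 18 14 14]
236 [ 9 14 28 42 49 52 43 34 28 27 27 24]
237 [ 8  9 16 25 34 33 26 25 26 29 34 36]
238 [ 7  7 11 12 14 13 14 15 20 28 34 39]
239 [ 7  7  7  8  8  8  8  8 16 25 32 36]
240 [ 6  7  8  6  6  5  6  8 13 21 28 32]
G-B cols 307..319
233 [ 8  9 11 16 19 20 22 22 22 19 17 15 21]
234 [10  9 13 18 21 21 22 21 22 22 20 16 16]
235 [ 9  9 24 36 36 34 28 24 21 21 20 16 15]
236 [ 9 14 33 57 65 67 53 32 18 17 16 14 14]
237 [ 9 13 27 57 83 95 86 57 28 15 14 15 15]
238 [ 12  14  20  42  69  94 102  84  45  18  12  14  13]
239 [12 14 19 33 55 77 94 90 59 23 11 11 11]
240 [15 14 16 27 46 62 72 74 53 20  7  6  8]
241 [14 12 13 22 36 52 61 58 44 19  5  6  5]
242 [12 11  8 12 24 41 54 56 43 18  5  6  8]
243 [10  8  6  6 12 29 50 54 39 16  7 10 12]
244 [ 8  7  8  5  6 21 37 42 29 14 12 15 18]
245 [ 6  7  6  6  7  9 20 21 16 13 14 18 20]
246 [ 6  8  8  8 10  9 12 13 13 14 16 17 19]
clock 10.1167 tcp [ 0.5866 -0.0029  0.1072] grip 0.013464528760002759 49.786051511764526 F [ 1.7 -7.4  4.4] q7 [-0.26  0.48  0.21  1.89 -0.13  0.78  1.49]
axes [[-0.995, 0.099, 0.003], [0.099, 0.995, -0.003], [-0.003, -0.002, -1.0]] spin -0.0023 deg -0.1
shift [0.0035 0.     0.0022]
```

View pics/a5.png

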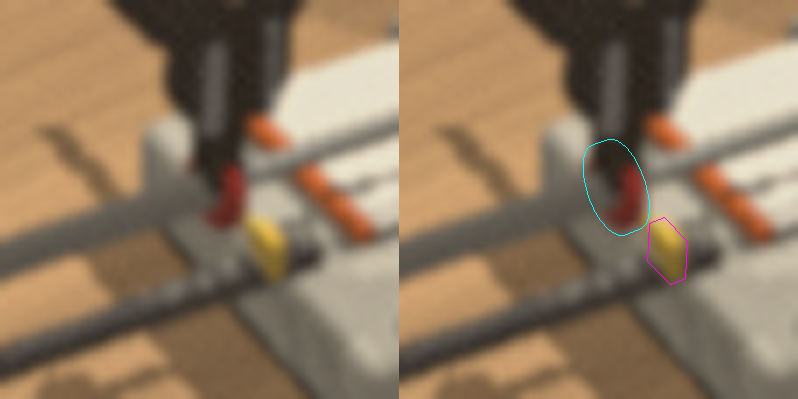

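The collar outline and the marker line up to about 1 mm. I'll nudge 0.5 mm, settle, check and hand in.

Request:
{"method": "play_rows", "body": {"targets": "1 0 0.0005 0 0; 1 0 0.0005 0 0; 1 0 0.0005 0 0; 1 0 0.0005 0 0; 1 0 0.0005 0 0; 1 0 0.0005 0 0; 1 0 0.0005 0 0; 1 0 0.0005 0 0"}}

```text
clock: 10.78
tcp_pos: [0.5867, -0.0025, 0.1072]
orientation: [0.156, 3.135, -0.004]
contact_force: [0.8, -7.9, 5.0]
grip_width: 0.0133
gripper_force: 49.8
```

Request:
{"method": "play_rows", "body": {"targets": "1 0 0 0 0; 1 0 0 0 0; 1 0 0 0 0; 1 0 0 0 0"}}

```text
clock: 11.12
tcp_pos: [0.5867, -0.0025, 0.1072]
orientation: [0.156, 3.135, -0.004]
contact_force: [1.7, -7.5, 4.7]
grip_width: 0.0134
gripper_force: 49.8
```

```bash
python3 m.py -.097 .5831 -.0025 .105; python3 -c "
from bench import r
print(r.hand_in())"
```

```text
clock 11.1167 tcp [ 0.5867 -0.0025  0.1072] grip 0.013353117657333295 49.81413424015045 F [ 1.7 -7.5  4.7] q7 [-0.27  0.48  0.21  1.89 -0.13  0.78  1.49]
axes [[-0.995, 0.099, 0.003], [0.099, 0.995, -0.003], [-0.003, -0.003, -1.0]] spin -0.0024 deg -0.1
shift [ 0.0036 -0.0004  0.0022]
the job is handed in; nothing more can be done
None
```

I flipped the plate white side up over the window and handed in at 11.1 s with the fingers holding the pointer out, its red collar within about 1 mm of the marker by my camera estimate; no verdict was returned.

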